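# Unlatch, slide and lift the hub's battery cover, then stand it on the swing-arm pad

## Task

The hub on the black dock shelf needs new batteries: press the two orange side tabs of its white cover together, slide the cover away from its green dot until you feel it lightly meet its stop, lift it off, and lower it gently by hand to stand upright on the middle of the swing arm's round pad. Do not force, wrench or crush the cover, and leave the swing arm and everything else where they are.

Things in the scene. Friction and masses are not known exactly. Their poses are not given: they have to be found in the camera images.
- cover_mid (a point): Loose white cover on the hub, 70-120 g. Point: on its middle, 14 mm above the underside of its flange (114 x 80 mm). x: slide direction, away from the green dot on its top; y: tab to tab; z up. White block 56 x 32 mm, to 12 mm above the point. Orange tabs left and right of it: 26 mm wide, from 12 mm below to 14 mm above the point, outer faces 60 mm apart. Off the hub it stands on feet 32 mm below the point.
- tab_a (a joint): How far the tab on the cover's +y side is pressed in: 0 at rest, 0.006 m at its end stop. Sprung: 3 N at first, 9 N at the end. Pressed less than about 4 mm it locks the cover against sliding. A push of up to about 50 N per tab does no harm.
- tab_b (a joint): The same for the tab on the cover's -y side. Both must be pressed while the cover starts to slide; fully pressed, their outer faces are 48 mm apart.
- hub: Dark grey battery hub fixed on the black shelf (shelf top at 30 mm), 130 x 92 x 30 mm, x from -60 to 70 mm. Origin: under the cover's start, on the underside; axes as the cover's. Tabs pressed, the cover slides level along +x to a hard stop 8 to 38 mm away, unseen, new each time. Hidden rails hold it down until the last 1.8 mm; there it lifts straight out, clear after 20 mm. They bear 14 N at most.
- pad_top (a point): Centre of the top face (black rubber, 94 mm across) of the level round pad at the end of the swing arm, 58 mm above the table; z up.
- swing_arm (a joint): Angle of the brushed aluminium swing arm about its upright pivot, 0 when it points to -y, growing counter-clockwise from above; stiff (0.5 N m); the pad's centre is 155 mm from the pivot. To be left as it is.
- bracket: Aluminium bracket fixed at the right (-y) side of the black shelf that carries the swing arm and pad; origin at its foot on the table, the pivot is 17 mm to its -y side.
- earbud_case: White earbud case, 50 x 60 x 24 mm, on the shelf; origin: centre of underside. Leave alone.
- key: Copper key, 60 mm long, 4 mm thick, lying on the shelf beside the hub; origin: middle of its bow, underside. Leave alone.
- door_stop: Blue rubber door stop wedge, 110 x 38 x about 28 mm, on the shelf; origin: centre of underside. Leave alone.
- coaster: Speckled grey stone coaster, 96 mm across, 8 mm thick, on the shelf; origin: centre of underside. Leave alone.
- battery_tray: Small wooden tray, 75 x 62 x 18 mm, with three green batteries, on the shelf beside the hub; origin: centre of underside. Leave alone.
- sunglasses_case: Brown spectacle case, 60 x 150 x 45 mm, on the table; origin: centre of underside. Leave alone.
Things that resemble listed ones, but are neither listed nor needed, are in the scene too. What is shaped like the part that bears cover_mid but red or yellow is not meant.

How it is judged:
On the way, in this order (a step that is already met when the one before it is completed fails the run):
1. the cover is lifted clear of the hub (z of cover_mid in the frame of hub above 0.08 m and contact force between the fingers and cover above 0.5 N), for 0.1 s.
2. the cover stands on the pad while still in the hand (lowered, not dropped) (contact force between cover and bracket above 0.3 N and contact force between the fingers and cover above 0.5 N and horizontal distance between cover_mid and pad_top below 0.02 m), for 0.05 s.
At the end, for the whole second after the job is handed in: The cover stands upright (within 7 degrees) and still on the swing arm's pad, its centre within 20 mm of the pad's centre, feet on the pad, released (horizontal distance between cover_mid and pad_top below 0.02 m and z of cover_mid in the frame of pad_top between 0.027 and 0.037 m and angle between cover_mid's own z axis and vertical below 0.12 rad and linear speed of cover below 0.02 m/s); the robot touches nothing.
It fails at once if the cover is forced against the hub's hidden catch (its rails and stop): pushed or pulled with over 14 N (contact force between cover and catch above 14 N).
It fails at once if the cover is wrenched on the hub with over 50 N (contact force between cover and hub above 50 N).
It fails at once if the tabs are crushed: the fingers bear on the cover with over 110 N in all, both sides added (contact force between the fingers and cover above 110 N).
It fails at once if the cover is banged down on the pad with over 30 N (contact force between cover and bracket above 30 N).
It fails at once if a bystander or the swing arm's pad is moved more than 20 mm (distance of any of earbud_case, key, door_stop, coaster, battery_tray, sunglasses_case, pad_top from where it was at the start of the episode above 0.02 m).
It also fails if it takes over 45 s, if anything falls off the work surface, if the arm or the gripper's body presses on something with over 40 N, if the wrist force passes 120 N, or if a joint passes its speed limit or range.

## Robot

A 6-joint arm with a two-finger parallel gripper is mounted at the origin on the work surface. World frame = base frame: x ahead of the robot, y to its left, z up, the work surface at z = 0. Lengths are in m, angles in rad, forces in N, time in s.
With the tool pointing down it reaches from about 0.375 to 0.9 m from the base axis. Payload 3.1 kg.
Tool frame: the origin (TCP) lies at the very end of the fingers, on their centre line; the grasp point (between the pads) lies 19 mm behind it; z points along the fingers, y is the direction in which the jaws open and shut (so a half turn about z gives the same grasp; the last joint's range is limited). The gripper opens to 85 mm and grips with 20 to 120 N. Pads are 22 mm wide; open, the fingers measure 114 mm over their backs; the gripper's body (76 mm by 85 mm) begins 54 mm behind the grasp point. The pads swing forward as they close: fully open they stand 13 mm farther back than shut.
Start: joints at [-1.363, 0.527, 1.433, -0, 1.181, -0.178], TCP at [0.235, -0.579, 0.231] pointing down, gripper open.
Joint ranges: [-3.08, 3.08], [-0.75, 2.2], [0.22, 2.44], [-1.43, 4.57], [0, 2.65], [-2.85, 2.85]. Speed limits (rad/s): [2.79, 2.79, 3.14, 3.14, 3.14, 3.14].

## Interface

Orientations are given as a unit quaternion [x, y, z, w].
In Python, from station import manip gives the robot as it stands.
- The arm moves only by the tool send_rows, never from a script. Its argument "motion" is a list of rows, each an object with "gripper": the finger opening in mm, from 0 to 85.4; "travel": the shift along the tool's x, y, z in mm, a list of three; "rotation": the turn, a rotation vector about the tool's x, y, z in degrees, a list of three. In form: [{"gripper": gripper, "travel": [x, y, z], "rotation": [ax, ay, az]}, ...]. A call has 1 to 12 rows; each row shifts and turns the commanded pose from where the row before left it, along the tool's axes as they then stand; what a row does not reach is not made up. A row lasts 1/12 s, in which the tool goes at most 41.7 mm and 7.16 degrees, less where a joint would pass 70% of its speed; a pose out of reach is approached as far as the arm can. A call is refused whole if a number of a shift passes 41.7 or a number of a turn 7.16, either way. A call with a gripper value outside its range is refused whole. The fingers move at their own pace and stop on an object; "newtons" is the grip in N (left out, the last holds). Time passes only in rows, so rows that do not move let the fingers close. It gives the time, the measured TCP pose, the force and the opening at its end, in the units of the state.
- manip.sense(): the state, without advancing time (a new reading comes with each control period).
- manip.snapshot(name): name is "scene" or "top"; returns the picture (400x640x3 uint8, red, green, blue); there is no depth.
- manip.calibration(name): a dict with "fx", "fy", "cx", "cy" (pixels), "k1" (the pictures are not rectified: a ray, as slopes to the right and down, at radius r is drawn at 1 + k1 r^2 times it, then the intrinsics apply), "cam_to_world" (4x4, takes a point from camera to world coordinates). Camera axes: x right, y down, z forward; pixel columns grow to the right and rows downward; lengths in m; the calibration is good to about 2 mm. A picture is of the moment at which its call begins. calibration takes no time and is no camera call.
- manip.sign_off(): hands the job in, once; it reports no verdict.
The state is a dict: "t": time; "q": joint angles; "qd": joint speeds; "tau": joint torques, N m; "tcp_pos": TCP position; "tool_rot": TCP orientation; "force": force on the tool from outside, world axes, zero at the start; "ft_torque": the same for the moment, N m; "finger_gap": opening from 0.0 (shut) to 1.0 (fully open).
Only numpy, scipy, OpenCV 4.12 (cv2) and the standard library are available. Lean on these libraries where they do the work, as an engineer would, in place of code of your own. Each camera call takes 0.05 s, during which the arm holds its last target. There are 200 camera calls.

## Working session

There is one attempt and no reset: what is moved stays moved. The work goes in short steps, Python scripts to look and compute and a tool call to move; the robot and the scene stay as the last step left them, time stands still between calls to the robot, and variables do not carry over. Pictures are saved under pics/ and viewed, about 8 in all and at most 12, crops included, and the job is handed in when it is done.

Besides the shell and the picture viewer there is one more tool, called after "Emit:" by a JSON object that holds its "method" and its "body", one argument or row to a line. send_rows: Moves the arm, as the interface text tells. Its arguments: {"type":"object","properties":{"motion":{"type":"array","items":{"type":"object","properties":{"gripper":{"type":"number"},"travel":{"type":"array","items":{"type":"number"}},"rotation":{"type":"array","items":{"type":"number"}}}}},"newtons":{"type":"number"}},"required":["motion"]}

```bash
mkdir -p pics; cat > h.py <<'E'
import numpy as np, cv2
from station import manip
def snap(n,f):
    im=manip.snapshot(n); cv2.imwrite(f,im[:,:,::-1]); return im
def ray(n,u,v):
    c=manip.calibration(n); a=(u-c['cx'])/c['fx']; b=(v-c['cy'])/c['fy']
    r=np.hypot(a,b); s=r
    for _ in range(20): s=r/(1+c['k1']*s*s)
    k=s/r if r>0 else 1
    T=np.array(c['cam_to_world']); return T[:3,3],T[:3,:3]@np.array([a*k,b*k,1])
def onz(n,u,v,z):
    o,d=ray(n,u,v); return o+d*(z-o[2])/d[2]
def proj(n,p):
    c=manip.calibration(n); T=np.array(c['cam_to_world']); q=T[:3,:3].T@(np.array(p)-T[:3,3]); a,b=q[:2]/q[2]; k=1+c['k1']*(a*a+b*b)
    return np.array([c['fx']*a*k+c['cx'],c['fy']*b*k+c['cy']])
E
python3 - <<'E'
from h import *
print(manip.sense())
for n in('scene','top'):
    snap(n,f'pics/{n}0.png'); print(n,manip.calibration(n))
E
```

```text
{'t': 0.0, 'q': array([-1.36349349e+00,  5.28432034e-01,  1.43392832e+00,  1.30461311e-05,
        1.18140097e+00, -1.78507110e-01]), 'qd': array([ 5.91860353e-04, -8.61144305e-04,  1.41851792e-04,  8.14886742e-05,
        1.78576939e-04,  1.79237720e-03]), 'tau': array([-1.91090080e-04, -4.42351842e+01, -1.78026152e+01, -1.09543685e-04,
        8.41391244e-03, -1.22184673e-06]), 'tcp_pos': array([ 0.23506774, -0.57832354,  0.23034632]), 'tool_rot': array([ 9.81451361e-01,  1.91708242e-01, -9.58012023e-06, -1.08430796e-03]), 'force': array([-0.64657965,  0.17248618,  0.0233732 ]), 'ft_torque': array([ 0.02064418, -0.04471694, -0.00574697]), 'finger_gap': 0.9997997351552227}
scene {'fx': 420.0521106060311, 'fy': 420.0521106060311, 'cx': 323.0354101967184, 'cy': 209.5464438861742, 'k1': -0.018534694004163105, 'cam_to_world': array([[ 6.69677362e-01,  5.84314580e-01, -4.58376158e-01,
         1.15605465e+00],
       [ 7.42651660e-01, -5.27614117e-01,  4.12421939e-01,
        -6.04508240e-01],
       [-8.61579526e-04, -6.16603451e-01, -7.87273423e-01,
         1.14428899e+00],
       [ 0.00000000e+00,  0.00000000e+00,  0.00000000e+00,
         1.00000000e+00]])}
top {'fx': 426.60786598027335, 'fy': 426.60786598027335, 'cx': 325.43953249961885, 'cy': 201.96043558707711, 'k1': -0.024725032535215886, 'cam_to_world': array([[-0.02002431, -0.99873529,  0.04611783,  0.46702566],
       [-0.99972849,  0.02055129,  0.01098115, -0.06029105],
       [-0.01191505, -0.04588541, -0.99887565,  1.26853932],
       [ 0.        ,  0.        ,  0.        ,  1.        ]])}
```

View pics/top0.png

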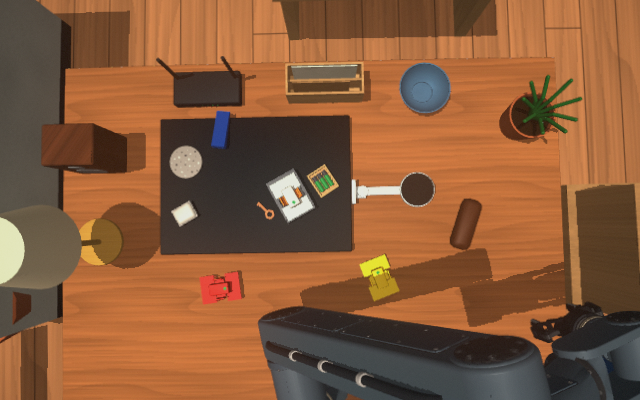

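View pics/scene0.png

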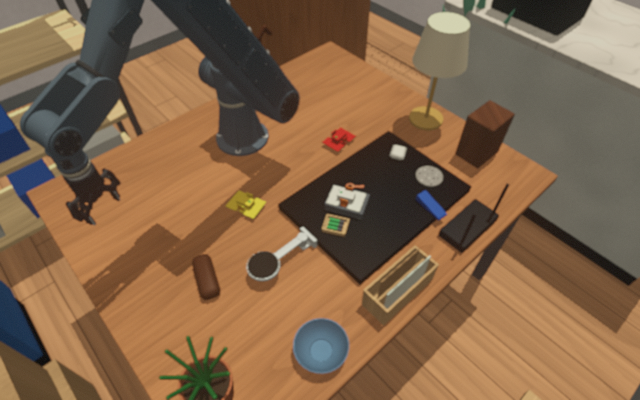

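The white cover with orange tabs on the shelf, at top (291,195), fits. The red one (221,288) and the yellow one (379,277) are decoys. I'll confirm with an enlarged crop and measure.

```bash
python3 - <<'E'
from h import *
im=cv2.imread('pics/top0.png'); 
a=cv2.resize(im[155:235,250:350],None,fx=6,fy=6,interpolation=cv2.INTER_CUBIC)
sc=cv2.imread('pics/scene0.png')
b=cv2.resize(sc[170:240,305:405],(600,420),interpolation=cv2.INTER_CUBIC)
cv2.imwrite('pics/crop1.png',cv2.resize(np.hstack([a[:420],b]),(800,280)) if 0 else cv2.resize(np.vstack([a,b]),(480,720))[:600])
cv2.imwrite('pics/crop1.png',cv2.resize(a,(600,480)))
for n,I,(x0,x1,y0,y1) in(('top',im,(255,325,160,230)),('scene',sc,(310,380,175,225))):
    h=cv2.cvtColor(I,cv2.COLOR_BGR2HSV); 
    for nm,m in(('white',(h[...,1]<50)&(h[...,2]>150)),('orange',(h[...,0]<18)&(h[...,1]>120)&(h[...,2]>120)),('green',(h[...,0]>40)&(h[...,0]<85)&(h[...,1]>80))):
        k=np.zeros(m.shape,np.uint8);k[y0:y1,x0:x1]=m[y0:y1,x0:x1]
        N,_,s,c=cv2.connectedComponentsWithStats(k)
        for i in range(1,N):
            if s[i,4]>2: print(n,nm,s[i],c[i].round(1),onz(n,*c[i],.085).round(4))
    # pad: dark blob
    x0,x1,y0,y1=(395,440,165,215) if n=='top' else (245,285,248,282)
    k=np.zeros(m.shape,np.uint8);k[y0:y1,x0:x1]=(h[...,2]<75)[y0:y1,x0:x1]
    N,_,s,c=cv2.connectedComponentsWithStats(k)
    for i in range(1,N):
        if s[i,4]>50: print(n,'pad',s[i],c[i],onz(n,*c[i],.058))
E
```

```text
top white [269 172  44  50 958] [290.3 196.2] [0.5396 0.0503 0.085 ]
top orange [309 166  16  29  84] [317.2 176.7] [ 0.5927 -0.0258  0.085 ]
top orange [294 188   8  10  47] [297.8 192.6] [0.5494 0.029  0.085 ]
top orange [279 196   9  10  44] [283.3 200.6] [0.5278 0.0697 0.085 ]
top orange [257 202  17  18  97] [266.  210.8] [0.5004 0.1184 0.085 ]
top green [315 176  10  16  90] [320.5 184. ] [ 0.5719 -0.0347  0.085 ]
top green [292 201   3   3   6] [293.3 201.8] [0.5239 0.042  0.085 ]
top pad [402 174  31  31 759] [416.83662714 188.94334651] [ 0.55458456 -0.30732918  0.058     ]
scene white [326 185  40  27 550] [346.4 197.5] [0.5533 0.0407 0.085 ]
scene orange [310 175  11   8  48] [313.5 177.2] [0.4134 0.02   0.085 ]
scene orange [345 183  19   7  79] [352.9 185.8] [0.5313 0.0925 0.085 ]
scene orange [340 198   8   4  18] [343.4 199.7] [0.5537 0.0271 0.085 ]
scene orange [342 204   5   3   9] [343.8 205.2] [0.571 0.012 0.085]
scene green [329 217  11   8  70] [333.8 221.1] [ 0.596  -0.0553  0.085 ]
scene pad [249 252  28  25 541] [262.47874307 264.36783734] [ 0.55677883 -0.30857928  0.058     ]
```

View pics/crop1.png

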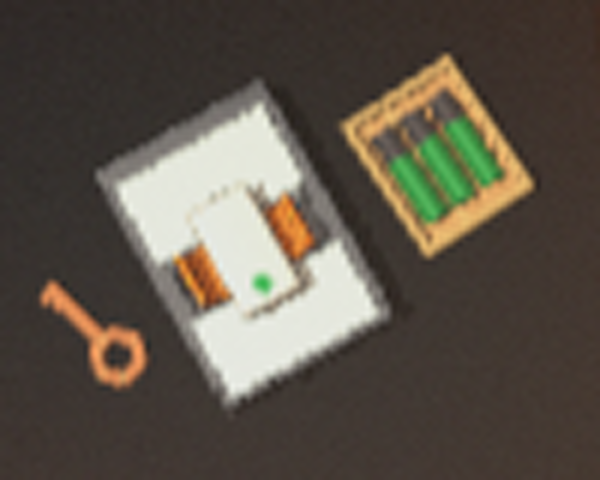

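The crop shows the white cover with orange tabs at about (297.8,192.6) and (283.3,200.6) in the top image. The green dot at (293.3,201.8) is at the robot end, so it slides along about +28° (away from the robot and slightly left). I'll refine the yaw and start moving.

```bash
python3 - <<'E'
from h import *
im=cv2.imread('pics/top0.png');h=cv2.cvtColor(im,cv2.COLOR_BGR2HSV)
def rect(m,z):
    k=np.zeros(m.shape,np.uint8);k[160:230,255:310]=m[160:230,255:310]
    k=cv2.morphologyEx(k,cv2.MORPH_OPEN,np.ones((3,3)))
    N,l,s,c=cv2.connectedComponentsWithStats(k);i=1+s[1:,4].argmax()
    cs,_=cv2.findContours((l==i).astype(np.uint8),0,2);p=cv2.boxPoints(cv2.minAreaRect(np.vstack(cs)))
    w=np.array([onz('top',*q,z) for q in p]); print(p.round(1).tolist(),w.mean(0))
    for a,b in((0,1),(1,2),(2,3),(3,0)):
        d=w[b]-w[a];print(np.hypot(*d[:2]).round(4),np.degrees(np.arctan2(d[1],d[0])).round(1))
rect((h[...,1]<50)&(h[...,2]>150),.064)
E
```

```text
[[267.8999938964844, 185.5], [293.29998779296875, 171.1999969482422], [313.6000061035156, 207.39999389648438], [288.1000061035156, 221.60000610351562]] [0.54051777 0.05096913 0.064     ]
0.0827 -61.8
0.1178 -151.8
0.0823 118.1
0.1177 28.3
```

Emit:
{"method": "send_rows", "body": {
  "motion": [
    {"gripper": 85, "travel": [0, 0, 0], "rotation": [0, 0, -6.4]},
    {"gripper": 85, "travel": [12, -8, 0], "rotation": [0, 0, 0]},
    {"gripper": 85, "travel": [24, -17, 0], "rotation": [0, 0, 0]},
    {"gripper": 85, "travel": [24, -17, 0], "rotation": [0, 0, 0]},
    {"gripper": 85, "travel": [24, -17, 0], "rotation": [0, 0, 0]},
    {"gripper": 85, "travel": [24, -17, 0], "rotation": [0, 0, 0]},
    {"gripper": 85, "travel": [24, -17, 0], "rotation": [0, 0, 0]},
    {"gripper": 85, "travel": [24, -17, 0], "rotation": [0, 0, 0]},
    {"gripper": 85, "travel": [24, -17, 0], "rotation": [0, 0, 0]},
    {"gripper": 85, "travel": [24, -17, 0], "rotation": [0, 0, 0]},
    {"gripper": 85, "travel": [24, -17, 0], "rotation": [0, 0, 0]},
    {"gripper": 85, "travel": [24, -17, 0], "rotation": [0, 0, 0]}
  ],
  "newtons": 20
}}

```text
t: 1.1
tcp_pos: [0.3718, -0.2996, 0.2312]
tool_rot: [0.97, 0.245, -0.0, -0.001]
force: [-0.0, -0.2, 1.0]
finger_gap: 0.994
```

Emit:
{"method": "send_rows", "body": {
  "motion": [
    {"gripper": 85, "travel": [26, -19, 5]},
    {"gripper": 85, "travel": [26, -19, 5]},
    {"gripper": 85, "travel": [26, -19, 5]},
    {"gripper": 85, "travel": [26, -19, 5]},
    {"gripper": 85, "travel": [26, -19, 5]},
    {"gripper": 85, "travel": [26, -19, 5]},
    {"gripper": 85, "travel": [26, -19, 5]},
    {"gripper": 85, "travel": [26, -19, 5]},
    {"gripper": 85, "travel": [26, -19, 5]},
    {"gripper": 85, "travel": [26, -19, 5]},
    {"gripper": 85, "travel": [26, -19, 5]},
    {"gripper": 85, "travel": [26, -19, 5]}
  ]
}}

```text
validation failed for argument at $.mo...
```

Emit:
{"method": "send_rows", "body": {
  "motion": [
    {"gripper": 85, "travel": [0, 0, 0]},
    {"gripper": 85, "travel": [0, 0, 0]}
  ]
}}

```text
validation failed for argument at $.mo...
```

```bash
python3 - <<'E'
from h import *
s=manip.sense();print(s)
a=snap('scene','pics/scene1.png');x,y=proj('scene',(.54,.05,.1)).astype(int)
b=cv2.resize(a[y-60:y+60,x-80:x+80],(800,600),interpolation=cv2.INTER_CUBIC);cv2.imwrite('pics/crop2.png',b[:,:,::-1]);print(x,y)
E
```

```text
{'t': 1.1, 'q': array([-9.13052266e-01,  3.30724612e-01,  1.79173996e+00,  4.34934416e-04,
        1.02018742e+00,  1.62818003e-01]), 'qd': array([ 0.66797085, -0.11517922,  0.19468532,  0.00228564, -0.08640198,
        0.65982786]), 'tau': array([ -3.09922703, -32.35028386, -15.12206554,  -0.0646829 ,
         0.13770483,  -0.45178218]), 'tcp_pos': array([ 0.37184301, -0.2996021 ,  0.23116807]), 'tool_rot': array([ 9.69564695e-01,  2.44834613e-01, -4.13753221e-05, -5.59605308e-04]), 'force': array([-0.01676182, -0.19946351,  1.04670002]), 'ft_torque': array([-0.02118752, -0.05271628,  0.05806688]), 'finger_gap': 0.9940475770959669}
345 190
```

View pics/crop2.png

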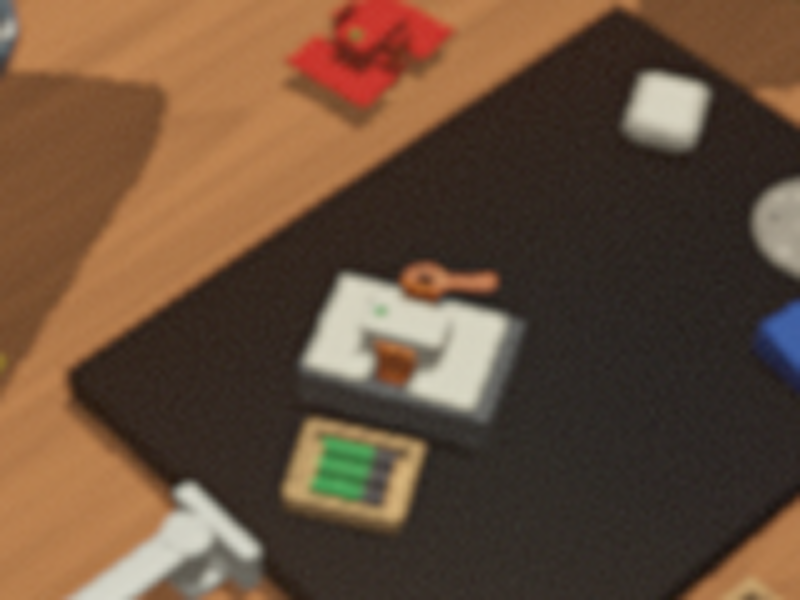

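The crop shows the cover in place with its green dot at about (380,310) and the key and tray clear beside it. The move was refused because the rows lacked a rotation, so I'll resend.

Emit:
{"method": "send_rows", "body": {
  "motion": [
    {"gripper": 85, "travel": [26, -19, 5], "rotation": [0, 0, 0]},
    {"gripper": 85, "travel": [26, -19, 5], "rotation": [0, 0, 0]},
    {"gripper": 85, "travel": [26, -19, 5], "rotation": [0, 0, 0]},
    {"gripper": 85, "travel": [26, -19, 5], "rotation": [0, 0, 0]},
    {"gripper": 85, "travel": [26, -19, 5], "rotation": [0, 0, 0]},
    {"gripper": 85, "travel": [26, -19, 5], "rotation": [0, 0, 0]},
    {"gripper": 85, "travel": [26, -19, 5], "rotation": [0, 0, 0]},
    {"gripper": 85, "travel": [26, -19, 5], "rotation": [0, 0, 0]},
    {"gripper": 85, "travel": [26, -19, 5], "rotation": [0, 0, 0]},
    {"gripper": 85, "travel": [26, -19, 5], "rotation": [0, 0, 0]},
    {"gripper": 85, "travel": [12, -8, 5], "rotation": [0, 0, 0]},
    {"gripper": 85, "travel": [0, 0, 0], "rotation": [0, 0, 0]}
  ]
}}

```text
t: 2.15
tcp_pos: [0.516, 0.0049, 0.1754]
tool_rot: [0.969, 0.247, -0.001, -0.001]
force: [-0.1, -0.3, 0.4]
finger_gap: 0.994
```

Emit:
{"method": "send_rows", "body": {
  "motion": [
    {"gripper": 85, "travel": [0, 0, 0], "rotation": [0, 0, 0]},
    {"gripper": 85, "travel": [0, 0, 0], "rotation": [0, 0, 0]}
  ]
}}

```text
t: 2.32
tcp_pos: [0.5154, 0.0013, 0.1763]
tool_rot: [0.969, 0.246, -0.0, -0.0]
force: [-0.0, 0.4, 0.5]
finger_gap: 0.993
```

```bash
cat >> h.py <<'E'
def goal(x,y,z,yaw):
    "shift to target in tool mm, turn about tool z in deg (tool pointing down)"
    s=manip.sense(); from scipy.spatial.transform import Rotation as R
    M=R.from_quat(s['tool_rot']).as_matrix(); print('t',s['t'],'tcp',s['tcp_pos'].round(4),'shift mm',(M.T@(np.array([x,y,z])-s['tcp_pos'])*1e3).round(1),'tool z',M[:,2].round(4),'yaw',np.degrees(np.arctan2(M[1,0],M[0,0])).round(2),'force tool',(M.T@s['force']).round(2),'mom',(M.T@s['ft_torque']).round(3),'gap mm',s['finger_gap']*85.4)
E
python3 - <<'E'
from h import *
goal(.5395,.05,.065,28.3)
a=snap('scene','pics/scene1b.png');x,y=proj('scene',(.54,.05,.1)).astype(int)
b=cv2.resize(a[y-45:y+45,x-60:x+60],(800,600),interpolation=cv2.INTER_CUBIC);cv2.imwrite('pics/crop3.png',b[:,:,::-1]);print(x,y)
E
```

```text
t 2.3167 tcp [0.5154 0.0013 0.1763] shift mm [ 44.4 -31.3 111.3] tool z [-9.e-04 -1.e-04 -1.e+00] yaw 28.46 force tool [ 0.2  -0.39 -0.53] mom [ 0.023 -0.009  0.016] gap mm 84.7693546031608
345 190
```

View pics/crop3.png

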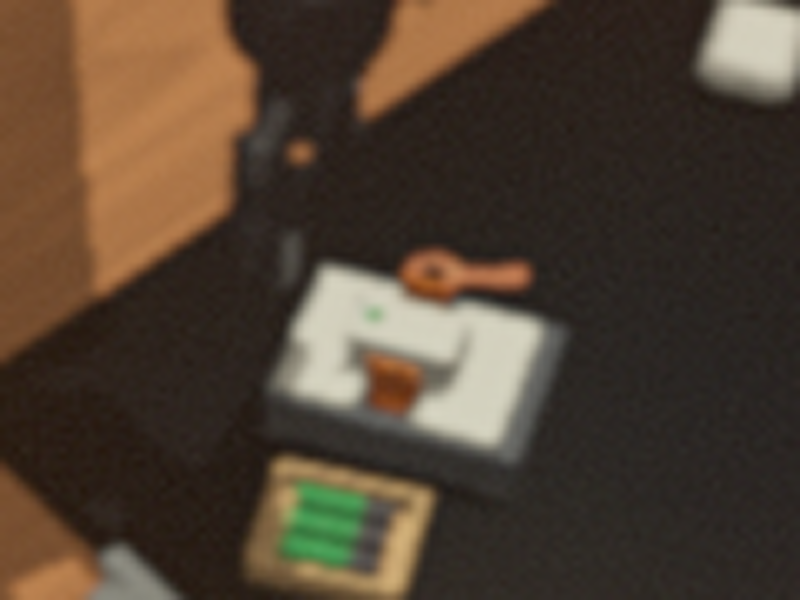

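The gripper is still about 54 mm short, seen at upper left. I'll go over the cover and down.

Emit:
{"method": "send_rows", "body": {
  "motion": [
    {"gripper": 85, "travel": [15, -10.5, 0], "rotation": [0, 0, 0]},
    {"gripper": 85, "travel": [15, -10.5, 5], "rotation": [0, 0, 0]},
    {"gripper": 85, "travel": [14.4, -10.3, 10], "rotation": [0, 0, 0]},
    {"gripper": 85, "travel": [0, 0, 15], "rotation": [0, 0, 0]},
    {"gripper": 85, "travel": [0, 0, 15], "rotation": [0, 0, 0]},
    {"gripper": 85, "travel": [0, 0, 15], "rotation": [0, 0, 0]},
    {"gripper": 85, "travel": [0, 0, 10], "rotation": [0, 0, 0]},
    {"gripper": 85, "travel": [0, 0, 10], "rotation": [0, 0, 0]},
    {"gripper": 85, "travel": [0, 0, 0], "rotation": [0, 0, 0]},
    {"gripper": 85, "travel": [0, 0, 0], "rotation": [0, 0, 0]},
    {"gripper": 85, "travel": [0, 0, 0], "rotation": [0, 0, 0]}
  ]
}}

```text
t: 3.28
tcp_pos: [0.5408, 0.0498, 0.0969]
tool_rot: [0.969, 0.246, 0.001, 0.0]
force: [-0.4, 0.0, 0.8]
finger_gap: 0.999
```

```bash
python3 - <<'E'
from h import *
goal(.5395,.05,.065,28.3)
a=snap('scene','pics/scene2.png');x,y=proj('scene',(.54,.05,.1)).astype(int)
b=cv2.resize(a[y-45:y+45,x-60:x+60],(800,600),interpolation=cv2.INTER_CUBIC);cv2.imwrite('pics/crop4.png',b[:,:,::-1]);print(x,y)
E
```

```text
t 3.2833 tcp [0.5408 0.0498 0.0969] shift mm [-1.1 -0.8 31.9] tool z [ 1.1e-03 -1.0e-04 -1.0e+00] yaw 28.47 force tool [-0.3  -0.21 -0.84] mom [ 0.04  -0.026  0.02 ] gap mm 85.28130773731222
345 190
```

View pics/crop4.png

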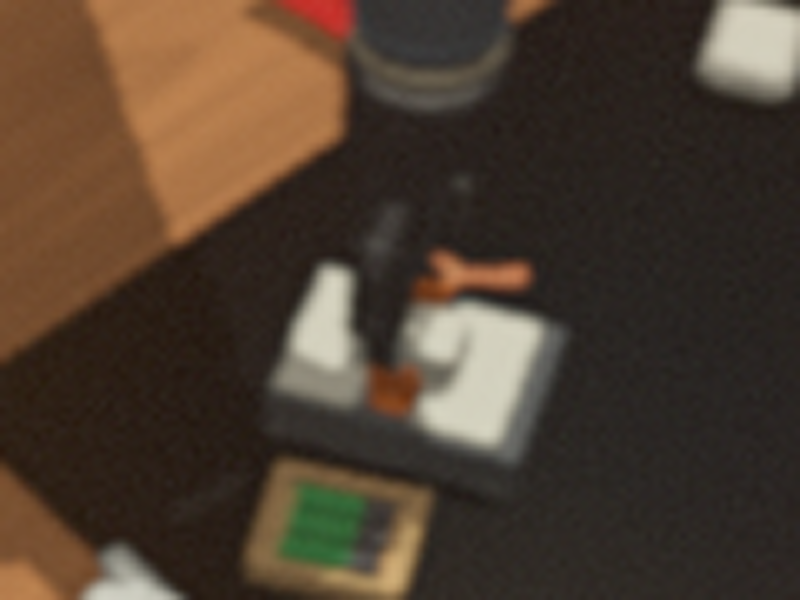

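The near finger at crop (385,340) lines up with the near tab at (395,390). I'll descend and close to just short of the tabs.

Emit:
{"method": "send_rows", "body": {
  "motion": [
    {"gripper": 85, "travel": [0, -1, 5], "rotation": [0, 0, 0]},
    {"gripper": 85, "travel": [-0.5, 0, 7], "rotation": [0, 0, 0]},
    {"gripper": 85, "travel": [-0.5, 0, 7], "rotation": [0, 0, 0]},
    {"gripper": 78, "travel": [0, 0, 7], "rotation": [0, 0, 0]},
    {"gripper": 72, "travel": [0, 0, 4], "rotation": [0, 0, 0]},
    {"gripper": 68, "travel": [0, 0, 0], "rotation": [0, 0, 0]},
    {"gripper": 64, "travel": [0, 0, 0], "rotation": [0, 0, 0]},
    {"gripper": 64, "travel": [0, 0, 0], "rotation": [0, 0, 0]},
    {"gripper": 64, "travel": [0, 0, 0], "rotation": [0, 0, 0]},
    {"gripper": 64, "travel": [0, 0, 0], "rotation": [0, 0, 0]}
  ]
}}

```text
t: 4.17
tcp_pos: [0.5392, 0.0506, 0.0666]
tool_rot: [0.969, 0.246, 0.0, 0.0]
force: [-0.2, -0.2, 0.5]
finger_gap: 0.754
```

```bash
python3 -c "
from h import *
goal(.5395,.05,.065,28.3)"
```

```text
t 4.1667 tcp [0.5392 0.0506 0.0666] shift mm [-0.   0.6  1.6] tool z [ 7.e-04 -1.e-04 -1.e+00] yaw 28.51 force tool [-0.29  0.11 -0.51] mom [ 0.019 -0.019  0.025] gap mm 64.35143162490455
```

Emit:
{"method": "send_rows", "body": {
  "motion": [
    {"gripper": 61, "travel": [0, 0, 0], "rotation": [0, 0, 0]},
    {"gripper": 59, "travel": [0, 0, 0], "rotation": [0, 0, 0]},
    {"gripper": 57, "travel": [0, 0, 0], "rotation": [0, 0, 0]},
    {"gripper": 57, "travel": [0, 0, 0], "rotation": [0, 0, 0]},
    {"gripper": 57, "travel": [0, 0, 0], "rotation": [0, 0, 0]}
  ]
}}

```text
t: 4.58
tcp_pos: [0.5393, 0.0505, 0.0669]
tool_rot: [0.969, 0.246, 0.0, 0.0]
force: [-1.4, 0.1, 5.3]
finger_gap: 0.669
```

```bash
python3 -c "
from h import *
goal(.5395,.05,.065,28.3)"
```

```text
t 4.5833 tcp [0.5393 0.0505 0.0669] shift mm [-0.   0.5  1.9] tool z [ 9.e-04 -2.e-04 -1.e+00] yaw 28.5 force tool [-1.21 -0.77 -5.33] mom [ 0.09  -0.068  0.013] gap mm 57.134802190128035
```

Emit:
{"method": "send_rows", "body": {
  "motion": [
    {"gripper": 57, "travel": [0, 0, -1], "rotation": [0, 0, 0]},
    {"gripper": 57, "travel": [0, 0, -1], "rotation": [0, 0, 0]},
    {"gripper": 57, "travel": [0, 0, 0], "rotation": [0, 0, 0]}
  ]
}}

```text
t: 4.83
tcp_pos: [0.5387, 0.0507, 0.068]
tool_rot: [0.969, 0.246, -0.0, -0.0]
force: [-0.2, 0.3, -1.5]
finger_gap: 0.67
```

```bash
python3 -c "
from h import *
goal(.5395,.05,.065,28.3)"
```

```text
t 4.8333 tcp [0.5387 0.0507 0.068 ] shift mm [0.4 1.  3. ] tool z [-7.e-04  1.e-04 -1.e+00] yaw 28.51 force tool [-0.06 -0.4   1.49] mom [ 0.03   0.017 -0.04 ] gap mm 57.18536627890702
```

Emit:
{"method": "send_rows", "body": {
  "motion": [
    {"gripper": 55, "travel": [0, 0, -0.3], "rotation": [0, 0, 0]},
    {"gripper": 53, "travel": [0, 0, -0.3], "rotation": [0, 0, 0]},
    {"gripper": 51, "travel": [0, 0, -0.3], "rotation": [0, 0, 0]},
    {"gripper": 50, "travel": [0, 0, 0], "rotation": [0, 0, 0]},
    {"gripper": 50, "travel": [0, 0, 0], "rotation": [0, 0, 0]},
    {"gripper": 50, "travel": [0, 0, 0], "rotation": [0, 0, 0]}
  ]
}}

```text
t: 5.33
tcp_pos: [0.539, 0.0505, 0.0692]
tool_rot: [0.969, 0.246, -0.0, -0.0]
force: [-0.2, 0.6, -0.4]
finger_gap: 0.584
```

```bash
python3 -c "
from h import *
goal(.5395,.05,.065,28.3)"
```

```text
t 5.3333 tcp [0.539  0.0505 0.0692] shift mm [0.2 0.7 4.2] tool z [-0.  0. -1.] yaw 28.5 force tool [ 0.11 -0.68  0.44] mom [ 0.055 -0.02   0.001] gap mm 49.836451225946085
```

Emit:
{"method": "send_rows", "body": {
  "motion": [
    {"gripper": 50, "travel": [0.8, 0, 0], "rotation": [0, 0, 0]},
    {"gripper": 50, "travel": [0.8, 0, 0], "rotation": [0, 0, 0]},
    {"gripper": 50, "travel": [0.8, 0, 0], "rotation": [0, 0, 0]},
    {"gripper": 50, "travel": [0.8, 0, 0], "rotation": [0, 0, 0]},
    {"gripper": 50, "travel": [0, 0, 0], "rotation": [0, 0, 0]}
  ]
}}

```text
t: 5.75
tcp_pos: [0.5421, 0.0521, 0.0692]
tool_rot: [0.969, 0.246, 0.0, 0.0]
force: [0.3, 0.4, -1.8]
finger_gap: 0.584
```

```bash
python3 -c "
from h import *
goal(.539,.0505,.0692,28.3)"
```

```text
t 5.75 tcp [0.5421 0.0521 0.0692] shift mm [-3.5 -0.   0. ] tool z [ 3.e-04 -0.e+00 -1.e+00] yaw 28.51 force tool [ 0.46 -0.2   1.8 ] mom [ 0.031 -0.027  0.019] gap mm 49.84501425100346
```

The cover slides freely. I'll relax to light tab pressure so that finger friction limits the push, then feel for the stop.

Emit:
{"method": "send_rows", "body": {
  "motion": [
    {"gripper": 52, "travel": [0.8, 0, 0], "rotation": [0, 0, 0]},
    {"gripper": 54, "travel": [0.8, 0, 0], "rotation": [0, 0, 0]},
    {"gripper": 55, "travel": [0.8, 0, 0], "rotation": [0, 0, 0]},
    {"gripper": 55, "travel": [0.8, 0, 0], "rotation": [0, 0, 0]}
  ]
}}

```text
t: 6.08
tcp_pos: [0.545, 0.0537, 0.0694]
tool_rot: [0.969, 0.246, 0.0, 0.0]
force: [-0.3, -0.4, -0.1]
finger_gap: 0.646
```

```bash
python3 -c "
from h import *
goal(.539,.0505,.0692,28.3)"
```

```text
t 6.0833 tcp [0.545  0.0537 0.0694] shift mm [-6.7 -0.1  0.2] tool z [ 7.e-04  0.e+00 -1.e+00] yaw 28.5 force tool [-0.45  0.26  0.11] mom [-0.027 -0.014  0.011] gap mm 55.1691733025263
```

Emit:
{"method": "send_rows", "body": {
  "motion": [
    {"gripper": 55, "travel": [0.8, 0, 0], "rotation": [0, 0, 0]},
    {"gripper": 55, "travel": [0.8, 0, 0], "rotation": [0, 0, 0]},
    {"gripper": 55, "travel": [0.8, 0, 0], "rotation": [0, 0, 0]}
  ]
}}

```text
t: 6.33
tcp_pos: [0.5469, 0.0548, 0.0693]
tool_rot: [0.969, 0.246, 0.0, 0.0]
force: [-0.7, -0.5, -0.5]
finger_gap: 0.641
```

Emit:
{"method": "send_rows", "body": {
  "motion": [
    {"gripper": 55, "travel": [0.8, 0, 0], "rotation": [0, 0, 0]},
    {"gripper": 55, "travel": [0.8, 0, 0], "rotation": [0, 0, 0]},
    {"gripper": 55, "travel": [0.8, 0, 0], "rotation": [0, 0, 0]}
  ]
}}

```text
t: 6.58
tcp_pos: [0.5489, 0.0559, 0.0692]
tool_rot: [0.969, 0.246, -0.0, -0.0]
force: [-0.3, -0.9, -0.0]
finger_gap: 0.647
```

```bash
python3 - <<'E'
from h import *
goal(.539,.0505,.0692,28.3)
a=snap('scene','pics/scene3.png');x,y=proj('scene',(.54,.05,.1)).astype(int)
b=cv2.resize(a[y-30:y+45,x-50:x+50],(800,600),interpolation=cv2.INTER_CUBIC);cv2.imwrite('pics/crop5.png',b[:,:,::-1])
E
```

```text
t 6.5833 tcp [0.5489 0.0559 0.0692] shift mm [-11.3   0.1   0. ] tool z [-0.  0. -1.] yaw 28.5 force tool [-0.66  0.63  0.03] mom [ 0.056 -0.034 -0.007] gap mm 55.25887186505683
```

View pics/crop5.png

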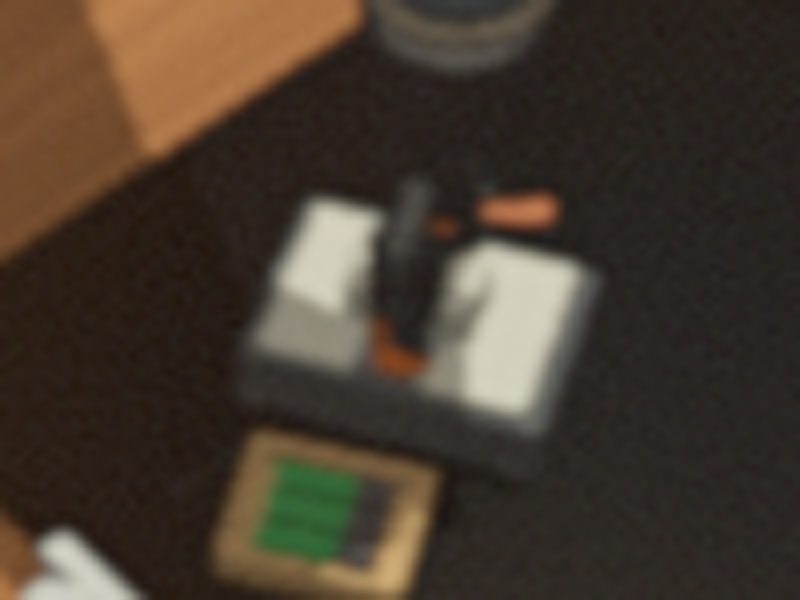

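The crop seems to show the tab left of the finger, so the cover may have stayed behind. I'll check its edge position numerically against the earlier image.

```bash
cat >> h.py <<'E'
def edges(f):
    "white flange right corner-edge col per row, in scene image (hub-x end)"
    h=cv2.imread(f); g=h.min(2).astype(float); r=[]
    for v in range(198,212,2):
        row=g[v,350:385]; t=110; i=np.where(row>t)[0]; i=i.max() if len(i) else -1
        r.append(round(350+i+(row[i]-t)/(row[i]-row[i+1]),1) if i>=0 else None)
    return r
E
python3 - <<'E'
from h import *
for f in('scene1b','scene2','scene3'): print(f,edges(f'pics/{f}.png'))
for d in(0,5,10,20):
  print(d,proj('scene',(.54+.057*.879+d*.000879,.05+.057*.477+d*.000477,.064)))
E
```

```text
scene1b [np.float64(365.4), np.float64(364.7), np.float64(363.8), np.float64(363.2), np.float64(362.5), np.float64(361.6), np.float64(360.9)]
scene2 [np.float64(365.4), np.float64(364.6), np.float64(363.8), np.float64(363.2), np.float64(362.5), np.float64(361.6), np.float64(360.9)]
scene3 [np.float64(366.2), np.float64(365.5), np.float64(364.8), np.float64(363.8), np.float64(363.2), np.float64(362.5), np.float64(361.7)]
0 [361.73817499 202.22280956]
5 [363.19085808 202.61317443]
10 [364.64564438 203.00411293]
20 [367.5615365  203.78771364]
```

The cover moved only about 2.5 mm, then the tabs re-locked or the fingers slipped once relaxed. I'll reseat on the tabs and keep them pressed for the whole slide.

Emit:
{"method": "send_rows", "body": {
  "motion": [
    {"gripper": 60, "travel": [0, 0, 0], "rotation": [0, 0, 0]},
    {"gripper": 63, "travel": [0, 0, 0], "rotation": [0, 0, 0]},
    {"gripper": 63, "travel": [-3, 0, 0], "rotation": [0, 0, 0]},
    {"gripper": 63, "travel": [-3, 0, 0], "rotation": [0, 0, 0]},
    {"gripper": 63, "travel": [-2.7, 0, 0], "rotation": [0, 0, 0]},
    {"gripper": 60, "travel": [0, 0, 0], "rotation": [0, 0, 0]},
    {"gripper": 57, "travel": [0, 0, -0.3], "rotation": [0, 0, 0]},
    {"gripper": 54, "travel": [0, 0, -0.3], "rotation": [0, 0, 0]},
    {"gripper": 51, "travel": [0, 0, -0.3], "rotation": [0, 0, 0]},
    {"gripper": 49, "travel": [0, 0, 0], "rotation": [0, 0, 0]},
    {"gripper": 49, "travel": [0, 0, 0], "rotation": [0, 0, 0]},
    {"gripper": 49, "travel": [0, 0, 0], "rotation": [0, 0, 0]}
  ]
}}

```text
t: 7.63
tcp_pos: [0.5413, 0.0518, 0.0702]
tool_rot: [0.969, 0.246, 0.0, 0.0]
force: [-0.7, -0.0, 0.9]
finger_gap: 0.574
```

```bash
python3 -c "
from h import *
goal(.539,.0505,.0692,28.3); snap('scene','pics/s4.png'); print(edges('pics/s4.png'))"
```

```text
t 7.6333 tcp [0.5413 0.0518 0.0702] shift mm [-2.6  0.   1. ] tool z [ 2.e-04 -0.e+00 -1.e+00] yaw 28.51 force tool [-0.61 -0.3  -0.91] mom [ 0.008 -0.099 -0.017] gap mm 49.03799559714771
[np.float64(366.3), np.float64(365.5), np.float64(364.8), np.float64(364.0), np.float64(363.3), np.float64(362.5), np.float64(361.8)]
```

Emit:
{"method": "send_rows", "body": {
  "motion": [
    {"gripper": 49, "travel": [0.8, 0, 0], "rotation": [0, 0, 0]},
    {"gripper": 49, "travel": [0.8, 0, 0], "rotation": [0, 0, 0]},
    {"gripper": 49, "travel": [0.8, 0, 0], "rotation": [0, 0, 0]},
    {"gripper": 49, "travel": [0.8, 0, 0], "rotation": [0, 0, 0]}
  ]
}}

```text
t: 8.02
tcp_pos: [0.5438, 0.0533, 0.07]
tool_rot: [0.969, 0.246, -0.0, -0.0]
force: [-1.2, 0.4, 0.4]
finger_gap: 0.58
```

```bash
python3 -c "
from h import *
goal(.539,.0505,.0692,28.3); snap('scene','pics/s4.png'); print(edges('pics/s4.png'))"
```

```text
t 8.0167 tcp [0.5438 0.0533 0.07  ] shift mm [-5.5  0.2  0.8] tool z [-6.e-04  0.e+00 -1.e+00] yaw 28.5 force tool [-0.85 -0.94 -0.4 ] mom [ 0.021 -0.259 -0.036] gap mm 49.534370406885955
[np.float64(367.0), np.float64(366.3), np.float64(365.6), np.float64(364.7), np.float64(364.1), np.float64(363.4), np.float64(362.7)]
```

Emit:
{"method": "send_rows", "body": {
  "motion": [
    {"gripper": 49, "travel": [0.8, 0, 0], "rotation": [0, 0, 0]},
    {"gripper": 49, "travel": [0.8, 0, 0], "rotation": [0, 0, 0]},
    {"gripper": 49, "travel": [0.8, 0, 0], "rotation": [0, 0, 0]}
  ]
}}

```text
t: 8.32
tcp_pos: [0.5462, 0.0545, 0.0701]
tool_rot: [0.969, 0.246, 0.0, -0.0]
force: [0.1, -0.6, -0.0]
finger_gap: 0.575
```

```bash
python3 -c "
from h import *
goal(.539,.0505,.0692,28.3); snap('scene','pics/s4.png'); print(edges('pics/s4.png'))"
```

```text
t 8.3167 tcp [0.5462 0.0545 0.0701] shift mm [-8.2  0.   0.9] tool z [ 1.e-04  0.e+00 -1.e+00] yaw 28.5 force tool [-0.19  0.53  0.03] mom [-0.009 -0.183  0.013] gap mm 49.069766007713895
[np.float64(367.7), np.float64(367.0), np.float64(366.1), np.float64(365.4), np.float64(364.7), np.float64(364.0), np.float64(363.1)]
```

Emit:
{"method": "send_rows", "body": {
  "motion": [
    {"gripper": 49, "travel": [0.7, 0, 0], "rotation": [0, 0, 0]},
    {"gripper": 49, "travel": [0.7, 0, 0], "rotation": [0, 0, 0]},
    {"gripper": 49, "travel": [0.7, 0, 0], "rotation": [0, 0, 0]}
  ]
}}

```text
t: 8.62
tcp_pos: [0.548, 0.0555, 0.0701]
tool_rot: [0.969, 0.246, 0.0, 0.0]
force: [-0.3, -0.2, 0.8]
finger_gap: 0.575
```

Emit:
{"method": "send_rows", "body": {
  "motion": [
    {"gripper": 49, "travel": [0.7, 0, 0], "rotation": [0, 0, 0]},
    {"gripper": 49, "travel": [0.7, 0, 0], "rotation": [0, 0, 0]},
    {"gripper": 49, "travel": [0.7, 0, 0], "rotation": [0, 0, 0]}
  ]
}}

```text
t: 8.87
tcp_pos: [0.5499, 0.0564, 0.0701]
tool_rot: [0.969, 0.246, 0.0, -0.0]
force: [-0.2, -0.1, 0.1]
finger_gap: 0.574
```

Emit:
{"method": "send_rows", "body": {
  "motion": [
    {"gripper": 49, "travel": [0.7, 0, 0], "rotation": [0, 0, 0]},
    {"gripper": 49, "travel": [0.7, 0, 0], "rotation": [0, 0, 0]},
    {"gripper": 49, "travel": [0.7, 0, 0], "rotation": [0, 0, 0]}
  ]
}}

```text
t: 9.12
tcp_pos: [0.5517, 0.0575, 0.0701]
tool_rot: [0.969, 0.246, 0.0, 0.0]
force: [-1.4, -0.9, -0.4]
finger_gap: 0.575
```

Emit:
{"method": "send_rows", "body": {
  "motion": [
    {"gripper": 49, "travel": [0.7, 0, 0], "rotation": [0, 0, 0]},
    {"gripper": 49, "travel": [0.7, 0, 0], "rotation": [0, 0, 0]}
  ]
}}

```text
t: 9.28
tcp_pos: [0.5529, 0.0581, 0.0701]
tool_rot: [0.969, 0.246, 0.0, 0.0]
force: [-0.2, -0.8, -0.1]
finger_gap: 0.575
```

```bash
python3 -c "
from h import *
goal(.539,.0505,.0692,28.3); snap('scene','pics/s4.png'); print(edges('pics/s4.png'))"
```

```text
t 9.2833 tcp [0.5529 0.0581 0.0701] shift mm [-15.9   0.    0.9] tool z [ 0.  0. -1.] yaw 28.5 force tool [-0.54  0.63  0.14] mom [-0.024 -0.111  0.008] gap mm 49.06539169350137
[np.float64(369.8), np.float64(369.1), np.float64(368.3), np.float64(367.6), np.float64(366.9), np.float64(366.0), np.float64(365.4)]
```

Emit:
{"method": "send_rows", "body": {
  "motion": [
    {"gripper": 49, "travel": [0.7, 0, 0], "rotation": [0, 0, 0]},
    {"gripper": 49, "travel": [0.7, 0, 0], "rotation": [0, 0, 0]},
    {"gripper": 49, "travel": [0.7, 0, 0], "rotation": [0, 0, 0]}
  ]
}}

```text
t: 9.58
tcp_pos: [0.5547, 0.0591, 0.0701]
tool_rot: [0.969, 0.246, -0.0, -0.0]
force: [-0.5, -0.4, -0.0]
finger_gap: 0.574
```

Emit:
{"method": "send_rows", "body": {
  "motion": [
    {"gripper": 49, "travel": [0.7, 0, 0], "rotation": [0, 0, 0]},
    {"gripper": 49, "travel": [0.7, 0, 0], "rotation": [0, 0, 0]},
    {"gripper": 49, "travel": [0.7, 0, 0], "rotation": [0, 0, 0]}
  ]
}}

```text
t: 9.83
tcp_pos: [0.5566, 0.0601, 0.0701]
tool_rot: [0.969, 0.246, 0.0, 0.0]
force: [-0.6, 0.4, -0.4]
finger_gap: 0.575
```

Emit:
{"method": "send_rows", "body": {
  "motion": [
    {"gripper": 49, "travel": [0.7, 0, 0], "rotation": [0, 0, 0]},
    {"gripper": 49, "travel": [0.7, 0, 0], "rotation": [0, 0, 0]},
    {"gripper": 49, "travel": [0.7, 0, 0], "rotation": [0, 0, 0]}
  ]
}}

```text
t: 10.08
tcp_pos: [0.5584, 0.0611, 0.0701]
tool_rot: [0.969, 0.246, -0.0, -0.0]
force: [0.2, -0.1, -0.3]
finger_gap: 0.578
```

Emit:
{"method": "send_rows", "body": {
  "motion": [
    {"gripper": 49, "travel": [0.7, 0, 0], "rotation": [0, 0, 0]},
    {"gripper": 49, "travel": [0.7, 0, 0], "rotation": [0, 0, 0]},
    {"gripper": 49, "travel": [0.7, 0, 0], "rotation": [0, 0, 0]}
  ]
}}

```text
t: 10.33
tcp_pos: [0.5603, 0.0621, 0.0701]
tool_rot: [0.969, 0.246, 0.0, -0.0]
force: [-0.9, 1.0, 0.0]
finger_gap: 0.58
```

Emit:
{"method": "send_rows", "body": {
  "motion": [
    {"gripper": 49, "travel": [0.7, 0, 0], "rotation": [0, 0, 0]},
    {"gripper": 49, "travel": [0.7, 0, 0], "rotation": [0, 0, 0]},
    {"gripper": 49, "travel": [0.7, 0, 0], "rotation": [0, 0, 0]}
  ]
}}

```text
t: 10.58
tcp_pos: [0.5615, 0.063, 0.07]
tool_rot: [0.969, 0.246, -0.001, -0.0]
force: [-1.8, -2.0, -0.5]
finger_gap: 0.572
```

```bash
python3 -c "
from h import *
goal(.539,.0505,.0692,28.3); snap('scene','pics/s4.png'); print(edges('pics/s4.png'))"
```

```text
t 10.5833 tcp [0.5615 0.063  0.07  ] shift mm [-25.7   0.3   0.8] tool z [-1.6e-03 -2.0e-04 -1.0e+00] yaw 28.52 force tool [-2.57  0.87  0.54] mom [-0.021 -0.496  0.024] gap mm 48.843691271851036
[np.float64(372.9), np.float64(372.1), np.float64(371.5), np.float64(370.7), np.float64(370.1), np.float64(369.2), np.float64(368.6)]
```

Emit:
{"method": "send_rows", "body": {
  "motion": [
    {"gripper": 49, "travel": [0.4, 0, 0], "rotation": [0, 0, 0]},
    {"gripper": 49, "travel": [0, 0, 0], "rotation": [0, 0, 0]}
  ]
}}

```text
t: 10.8
tcp_pos: [0.5615, 0.0632, 0.0699]
tool_rot: [0.969, 0.246, -0.001, -0.0]
force: [-3.2, -1.9, -0.9]
finger_gap: 0.58
```

```bash
python3 -c "
from h import *
goal(.539,.0505,.0692,28.3); snap('scene','pics/s4.png'); print(edges('pics/s4.png'))"
```

```text
t 10.8 tcp [0.5615 0.0632 0.0699] shift mm [-25.9   0.4   0.7] tool z [-2.e-03 -2.e-04 -1.e+00] yaw 28.52 force tool [-3.73  0.13  0.95] mom [-0.123 -0.559  0.019] gap mm 49.52390334118815
[np.float64(372.9), np.float64(372.2), np.float64(371.5), np.float64(370.8), np.float64(370.1), np.float64(369.2), np.float64(368.6)]
```

The stop is met: about 3.7 N, with the cover edge no longer moving. I'll ease off, grip firmly and lift slightly while checking the force.

Emit:
{"method": "send_rows", "body": {
  "motion": [
    {"gripper": 48.5, "travel": [-0.5, 0, 0], "rotation": [0, 0, 0]},
    {"gripper": 48, "travel": [0, 0, 0], "rotation": [0, 0, 0]},
    {"gripper": 47, "travel": [0, 0, -0.3], "rotation": [0, 0, 0]},
    {"gripper": 46, "travel": [0, 0, 0], "rotation": [0, 0, 0]},
    {"gripper": 44, "travel": [0, 0, 0], "rotation": [0, 0, 0]},
    {"gripper": 44, "travel": [0, 0, 0], "rotation": [0, 0, 0]}
  ],
  "newtons": 25
}}

```text
t: 11.35
tcp_pos: [0.5616, 0.0631, 0.0705]
tool_rot: [0.969, 0.246, -0.0, -0.0]
force: [-3.9, -2.7, 1.6]
finger_gap: 0.548
```

Emit:
{"method": "send_rows", "body": {
  "motion": [
    {"gripper": 44, "travel": [0, 0, -0.7], "rotation": [0, 0, 0]},
    {"gripper": 44, "travel": [0, 0, -0.7], "rotation": [0, 0, 0]}
  ]
}}

```text
t: 11.52
tcp_pos: [0.5616, 0.0631, 0.0715]
tool_rot: [0.969, 0.246, -0.0, -0.0]
force: [-3.4, -1.2, -2.1]
finger_gap: 0.547
```

```bash
python3 -c "
from h import *
goal(.539,.0505,.0692,28.3); snap('scene','pics/s4.png'); print(edges('pics/s4.png'))"
```

```text
t 11.5167 tcp [0.5616 0.0631 0.0715] shift mm [-25.9   0.3   2.3] tool z [-9.e-04  1.e-04 -1.e+00] yaw 28.5 force tool [-3.53 -0.59  2.05] mom [ 0.014 -0.743  0.001] gap mm 46.67187950588812
[np.float64(372.9), np.float64(372.2), np.float64(371.5), np.float64(370.7), np.float64(370.0), np.float64(369.2), np.float64(368.5)]
```

Emit:
{"method": "send_rows", "body": {
  "motion": [
    {"gripper": 44, "travel": [-0.3, 0, -0.8], "rotation": [0, 0, 0]},
    {"gripper": 44, "travel": [0, 0, -0.8], "rotation": [0, 0, 0]}
  ]
}}

```text
t: 11.73
tcp_pos: [0.5617, 0.063, 0.0733]
tool_rot: [0.969, 0.246, -0.0, -0.0]
force: [-2.7, -1.2, -1.5]
finger_gap: 0.55
```

```bash
python3 -c "
from h import *
goal(.539,.0505,.0692,28.3); snap('scene','pics/s4.png'); print(edges('pics/s4.png'))"
```

```text
t 11.7333 tcp [0.5617 0.063  0.0733] shift mm [-25.9   0.1   4.1] tool z [-3.e-04  1.e-04 -1.e+00] yaw 28.5 force tool [-2.9  -0.24  1.49] mom [-0.002 -0.615  0.026] gap mm 46.98985370692048
[np.float64(372.8), np.float64(372.1), np.float64(371.4), np.float64(370.6), np.float64(369.8), np.float64(369.1), np.float64(368.5)]
```

Emit:
{"method": "send_rows", "body": {
  "motion": [
    {"gripper": 44, "travel": [-0.3, 0, -1.5], "rotation": [0, 0, 0]},
    {"gripper": 44, "travel": [0, 0, -2], "rotation": [0, 0, 0]},
    {"gripper": 44, "travel": [0, 0, -2], "rotation": [0, 0, 0]}
  ]
}}

```text
t: 12.03
tcp_pos: [0.5618, 0.0628, 0.0792]
tool_rot: [0.969, 0.246, 0.0, 0.0]
force: [-1.6, -0.9, -1.7]
finger_gap: 0.544
```

```bash
python3 -c "
from h import *
goal(.539,.0505,.0692,28.3); snap('scene','pics/s4.png'); print(edges('pics/s4.png'))"
```

```text
t 12.0333 tcp [0.5618 0.0628 0.0792] shift mm [-25.9  -0.    9.9] tool z [ 6.e-04  0.e+00 -1.e+00] yaw 28.5 force tool [-1.86  0.02  1.69] mom [ 0.058 -0.457  0.021] gap mm 46.4794403088983
[np.float64(372.6), np.float64(371.9), np.float64(371.1), np.float64(370.5), np.float64(369.6), np.float64(368.9), np.float64(368.1)]
```

Emit:
{"method": "send_rows", "body": {
  "motion": [
    {"gripper": 44, "travel": [0, 0, -3], "rotation": [0, 0, 0]},
    {"gripper": 44, "travel": [0, 0, -3], "rotation": [0, 0, 0]},
    {"gripper": 44, "travel": [0, 0, -3], "rotation": [0, 0, 0]},
    {"gripper": 44, "travel": [0, 0, -3], "rotation": [0, 0, 0]},
    {"gripper": 44, "travel": [0, 0, -4], "rotation": [0, 0, 0]},
    {"gripper": 44, "travel": [0, 0, -5], "rotation": [0, 0, 0]},
    {"gripper": 44, "travel": [0, 0, -8], "rotation": [0, 0, 0]},
    {"gripper": 44, "travel": [0, 0, -12], "rotation": [0, 0, 0]},
    {"gripper": 44, "travel": [0, 0, -12], "rotation": [0, 0, 0]},
    {"gripper": 44, "travel": [0, 0, -12], "rotation": [0, 0, 0]},
    {"gripper": 44, "travel": [0, 0, 0], "rotation": [0, 0, 0]},
    {"gripper": 44, "travel": [0, 0, 0], "rotation": [0, 0, 0]}
  ]
}}

```text
t: 13.08
tcp_pos: [0.5621, 0.0627, 0.1449]
tool_rot: [0.969, 0.246, 0.001, 0.0]
force: [-0.2, 0.2, -1.9]
finger_gap: 0.548
```

```bash
python3 - <<'E'
from h import *
goal(.5555,-.308,.15,28.3)
a=snap('scene','pics/s5.png');x,y=proj('scene',(.56,.063,.14)).astype(int)
b=cv2.resize(a[y-40:y+50,x-60:x+60],(800,600),interpolation=cv2.INTER_CUBIC);cv2.imwrite('pics/crop6.png',b[:,:,::-1]);print(x,y)
E
```

```text
t 13.0833 tcp [0.5621 0.0627 0.1449] shift mm [-182.7  322.7   -5.1] tool z [ 2.3e-03 -2.0e-04 -1.0e+00] yaw 28.5 force tool [-0.12 -0.24  1.9 ] mom [ 0.01  -0.035 -0.012] gap mm 46.83212699747129
353 184
```

View pics/crop6.png

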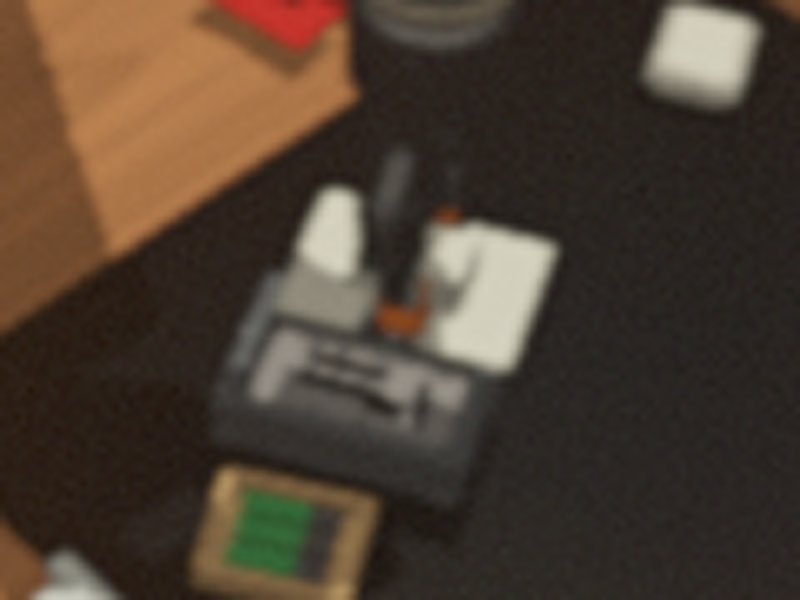

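The cover is off the hub and hanging level in the gripper at about crop (430,270), with the hub's battery bay open below it. I'll carry it to the pad.

Emit:
{"method": "send_rows", "body": {
  "motion": [
    {"gripper": 44, "travel": [-3, 5, -4], "rotation": [0, 0, 0]},
    {"gripper": 44, "travel": [-6, 10, -4], "rotation": [0, 0, 0]},
    {"gripper": 44, "travel": [-9, 16, -4], "rotation": [0, 0, 0]},
    {"gripper": 44, "travel": [-12, 21, 0], "rotation": [0, 0, 0]},
    {"gripper": 44, "travel": [-12, 21, 0], "rotation": [0, 0, 0]},
    {"gripper": 44, "travel": [-12, 21, 0], "rotation": [0, 0, 0]},
    {"gripper": 44, "travel": [-12, 21, 0], "rotation": [0, 0, 0]},
    {"gripper": 44, "travel": [-12, 21, 0], "rotation": [0, 0, 0]},
    {"gripper": 44, "travel": [-12, 21, 0], "rotation": [0, 0, 0]},
    {"gripper": 44, "travel": [-12, 21, 0], "rotation": [0, 0, 0]},
    {"gripper": 44, "travel": [-12, 21, 0], "rotation": [0, 0, 0]},
    {"gripper": 44, "travel": [-12, 21, 0], "rotation": [0, 0, 0]}
  ]
}}

```text
t: 14.13
tcp_pos: [0.5549, -0.1929, 0.1556]
tool_rot: [0.969, 0.246, -0.0, -0.0]
force: [0.4, -0.2, -0.6]
finger_gap: 0.545
```

Emit:
{"method": "send_rows", "body": {
  "motion": [
    {"gripper": 44, "travel": [-12, 21, 0], "rotation": [0, 0, 0]},
    {"gripper": 44, "travel": [-12, 21, 0], "rotation": [0, 0, 0]},
    {"gripper": 44, "travel": [-12, 21, 0], "rotation": [0, 0, 0]},
    {"gripper": 44, "travel": [-9, 16, 0], "rotation": [0, 0, 0]},
    {"gripper": 44, "travel": [-6, 10, 0], "rotation": [0, 0, 0]},
    {"gripper": 44, "travel": [-3, 5, 0], "rotation": [0, 0, 0]},
    {"gripper": 44, "travel": [0, 0, 0], "rotation": [0, 0, 0]},
    {"gripper": 44, "travel": [0, 0, 0], "rotation": [0, 0, 0]},
    {"gripper": 44, "travel": [0, 0, 0], "rotation": [0, 0, 0]}
  ]
}}

```text
t: 14.88
tcp_pos: [0.5529, -0.2976, 0.1557]
tool_rot: [0.969, 0.247, -0.0, -0.001]
force: [-0.3, 0.2, -0.9]
finger_gap: 0.549
```

```bash
python3 - <<'E'
from h import *
goal(.5557,-.308,.10,28.3)
a=snap('scene','pics/s6.png');x,y=proj('scene',(.556,-.308,.1)).astype(int)
b=cv2.resize(a[y-45:y+45,x-60:x+60],(800,600),interpolation=cv2.INTER_CUBIC);cv2.imwrite('pics/crop7.png',b[:,:,::-1]);print(x,y)
E
```

```text
t 14.8833 tcp [ 0.5529 -0.2976  0.1557] shift mm [-2.5 10.5 55.7] tool z [-9.0e-04  1.2e-03 -1.0e+00] yaw 28.57 force tool [-0.21 -0.33  0.88] mom [-0.041 -0.046 -0.029] gap mm 46.85965273708815
260 256
```

View pics/crop7.png

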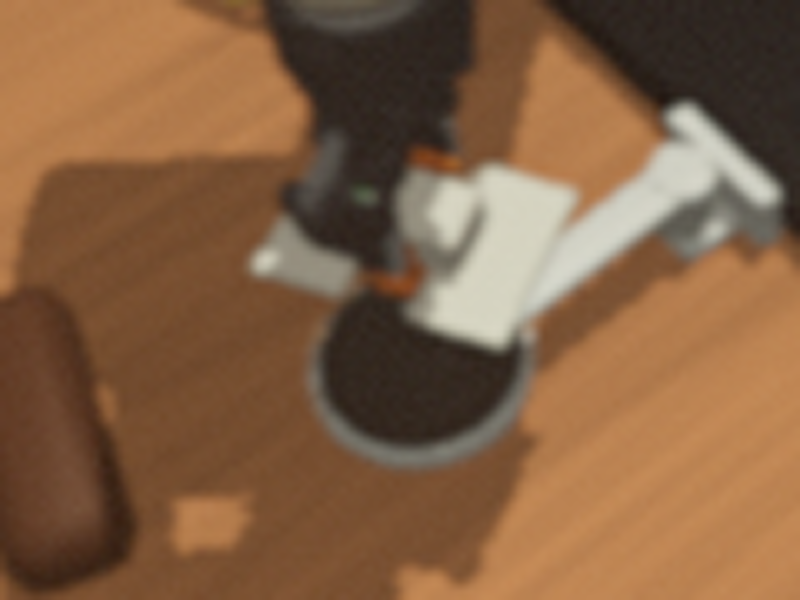

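The cover is level above the pad, which is centred near crop (420,365). I'll correct by about 11 mm and descend to just above it.

Emit:
{"method": "send_rows", "body": {
  "motion": [
    {"gripper": 44, "travel": [-1, 5, 0], "rotation": [0, 0, 0]},
    {"gripper": 44, "travel": [-1.5, 5.5, 3], "rotation": [0, 0, 0]},
    {"gripper": 44, "travel": [0, 0, 7], "rotation": [0, 0, 0]},
    {"gripper": 44, "travel": [0, 0, 10], "rotation": [0, 0, 0]},
    {"gripper": 44, "travel": [0, 0, 10], "rotation": [0, 0, 0]},
    {"gripper": 44, "travel": [0, 0, 10], "rotation": [0, 0, 0]},
    {"gripper": 44, "travel": [0, 0, 7], "rotation": [0, 0, 0]},
    {"gripper": 44, "travel": [0, 0, 4], "rotation": [0, 0, 0]},
    {"gripper": 44, "travel": [0, 0, 2], "rotation": [0, 0, 0]},
    {"gripper": 44, "travel": [0, 0, 0], "rotation": [0, 0, 0]},
    {"gripper": 44, "travel": [0, 0, 0], "rotation": [0, 0, 0]},
    {"gripper": 44, "travel": [0, 0, 0], "rotation": [0, 0, 0]}
  ]
}}

```text
t: 15.93
tcp_pos: [0.5563, -0.3097, 0.1035]
tool_rot: [0.969, 0.246, 0.0, 0.0]
force: [-0.3, -0.9, -1.3]
finger_gap: 0.547
```

```bash
python3 - <<'E'
from h import *
goal(.5557,-.308,.0865,28.3)
a=snap('scene','pics/s7.png');x,y=proj('scene',(.556,-.308,.1)).astype(int)
b=cv2.resize(a[y-30:y+45,x-50:x+50],(800,600),interpolation=cv2.INTER_CUBIC);cv2.imwrite('pics/crop8.png',b[:,:,::-1]);print(x,y)
E
```

```text
t 15.9333 tcp [ 0.5563 -0.3097  0.1035] shift mm [ 0.3 -1.9 17. ] tool z [ 9.e-04 -8.e-04 -1.e+00] yaw 28.51 force tool [-0.66  0.67  1.26] mom [-0.022  0.028  0.007] gap mm 46.69041126100861
260 256
```

View pics/crop8.png

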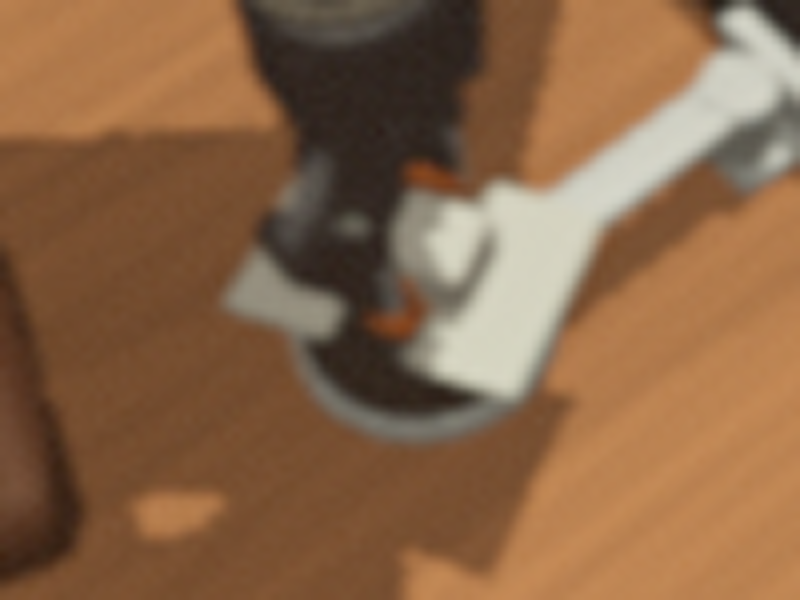

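The cover hangs level over the pad, whose rim shows at (300–540,400). I'll lower slowly and check for contact.

Emit:
{"method": "send_rows", "body": {
  "motion": [
    {"gripper": 44, "travel": [0, -1.5, 3], "rotation": [0, 0, 0]},
    {"gripper": 44, "travel": [0, 0, 3], "rotation": [0, 0, 0]},
    {"gripper": 44, "travel": [0, 0, 3], "rotation": [0, 0, 0]},
    {"gripper": 44, "travel": [0, 0, 2], "rotation": [0, 0, 0]},
    {"gripper": 44, "travel": [0, 0, 1], "rotation": [0, 0, 0]},
    {"gripper": 44, "travel": [0, 0, 1], "rotation": [0, 0, 0]},
    {"gripper": 44, "travel": [0, 0, 0], "rotation": [0, 0, 0]}
  ]
}}

```text
t: 16.57
tcp_pos: [0.5551, -0.3081, 0.0896]
tool_rot: [0.969, 0.246, -0.0, -0.0]
force: [0.3, -0.5, -0.6]
finger_gap: 0.547
```

Emit:
{"method": "send_rows", "body": {
  "motion": [
    {"gripper": 44, "travel": [0, 0, 0.7], "rotation": [0, 0, 0]},
    {"gripper": 44, "travel": [0, 0, 0.7], "rotation": [0, 0, 0]},
    {"gripper": 44, "travel": [0, 0, 0], "rotation": [0, 0, 0]}
  ]
}}

```text
t: 16.82
tcp_pos: [0.5552, -0.3082, 0.0885]
tool_rot: [0.969, 0.246, 0.0, 0.0]
force: [0.9, -0.3, -0.1]
finger_gap: 0.545
```

Emit:
{"method": "send_rows", "body": {
  "motion": [
    {"gripper": 44, "travel": [0, 0, 0.6], "rotation": [0, 0, 0]},
    {"gripper": 44, "travel": [0, 0, 0.6], "rotation": [0, 0, 0]},
    {"gripper": 44, "travel": [0, 0, 0], "rotation": [0, 0, 0]}
  ]
}}

```text
t: 17.07
tcp_pos: [0.5552, -0.3081, 0.0872]
tool_rot: [0.969, 0.246, -0.0, -0.0]
force: [-0.7, 0.4, -1.6]
finger_gap: 0.549
```

Emit:
{"method": "send_rows", "body": {
  "motion": [
    {"gripper": 44, "travel": [0, 0, 0.6], "rotation": [0, 0, 0]},
    {"gripper": 44, "travel": [0, 0, 0.6], "rotation": [0, 0, 0]},
    {"gripper": 44, "travel": [0, 0, 0], "rotation": [0, 0, 0]}
  ]
}}

```text
t: 17.32
tcp_pos: [0.5553, -0.3082, 0.0865]
tool_rot: [0.969, 0.246, 0.0, 0.0]
force: [-1.1, 1.4, 1.5]
finger_gap: 0.55
```

Emit:
{"method": "send_rows", "body": {
  "motion": [
    {"gripper": 44, "travel": [0, 0, 0.4], "rotation": [0, 0, 0]},
    {"gripper": 44, "travel": [0, 0, 0], "rotation": [0, 0, 0]},
    {"gripper": 44, "travel": [0, 0, 0], "rotation": [0, 0, 0]}
  ]
}}

```text
t: 17.57
tcp_pos: [0.5554, -0.3082, 0.0864]
tool_rot: [0.969, 0.246, 0.0, 0.0]
force: [-1.5, 1.3, 4.5]
finger_gap: 0.547
```

```bash
python3 - <<'E'
from h import *
goal(.5557,-.308,.0865,28.3)
E
```

```text
t 17.5667 tcp [ 0.5554 -0.3082  0.0864] shift mm [ 0.4 -0.  -0.1] tool z [ 4.e-04 -3.e-04 -1.e+00] yaw 28.51 force tool [-0.67 -1.8  -4.48] mom [ 0.297 -0.119 -0.031] gap mm 46.68772714043632
```

Seated with about 5 N at the predicted height. I'll release slowly and rise.

Emit:
{"method": "send_rows", "body": {
  "motion": [
    {"gripper": 48, "travel": [0, 0, 0], "rotation": [0, 0, 0]},
    {"gripper": 50, "travel": [0, 0, 0], "rotation": [0, 0, 0]},
    {"gripper": 52, "travel": [0, 0, 0], "rotation": [0, 0, 0]},
    {"gripper": 54, "travel": [0, 0, 0], "rotation": [0, 0, 0]},
    {"gripper": 56, "travel": [0, 0, 0], "rotation": [0, 0, 0]},
    {"gripper": 58, "travel": [0, 0, 0], "rotation": [0, 0, 0]},
    {"gripper": 60, "travel": [0, 0, 0], "rotation": [0, 0, 0]},
    {"gripper": 63, "travel": [0, 0, 0], "rotation": [0, 0, 0]},
    {"gripper": 67, "travel": [0, 0, 0], "rotation": [0, 0, 0]},
    {"gripper": 70, "travel": [0, 0, 0], "rotation": [0, 0, 0]},
    {"gripper": 70, "travel": [0, 0, 0], "rotation": [0, 0, 0]}
  ]
}}

```text
t: 18.48
tcp_pos: [0.5553, -0.3083, 0.0859]
tool_rot: [0.969, 0.246, 0.0, 0.0]
force: [0.6, 0.2, -0.9]
finger_gap: 0.817
```

Emit:
{"method": "send_rows", "body": {
  "motion": [
    {"gripper": 70, "travel": [0, 0, -3], "rotation": [0, 0, 0]},
    {"gripper": 70, "travel": [0, 0, -6], "rotation": [0, 0, 0]},
    {"gripper": 70, "travel": [0, 0, -8], "rotation": [0, 0, 0]},
    {"gripper": 70, "travel": [0, 0, -12], "rotation": [0, 0, 0]},
    {"gripper": 70, "travel": [0, 0, -20], "rotation": [0, 0, 0]},
    {"gripper": 70, "travel": [-10, 0, -25], "rotation": [0, 0, 0]},
    {"gripper": 70, "travel": [-25, 10, -25], "rotation": [0, 0, 0]},
    {"gripper": 70, "travel": [-30, 20, -20], "rotation": [0, 0, 0]},
    {"gripper": 70, "travel": [-30, 20, -10], "rotation": [0, 0, 0]},
    {"gripper": 70, "travel": [-30, 20, 0], "rotation": [0, 0, 0]},
    {"gripper": 70, "travel": [-15, 10, 0], "rotation": [0, 0, 0]},
    {"gripper": 70, "travel": [0, 0, 0], "rotation": [0, 0, 0]}
  ]
}}

```text
t: 19.48
tcp_pos: [0.4685, -0.4501, 0.2169]
tool_rot: [0.97, 0.244, 0.0, 0.003]
force: [-0.1, 0.2, 1.0]
finger_gap: 0.817
```

```bash
python3 - <<'E'
from h import *
goal(.5557,-.308,.0865,28.3)
a=snap('scene','pics/s8.png');x,y=proj('scene',(.556,-.308,.09)).astype(int)
b=cv2.resize(a[y-40:y+35,x-50:x+50],(640,480),interpolation=cv2.INTER_CUBIC)
t=snap('top','pics/t8.png');u,v=proj('top',(.5557,-.308,.09)).astype(int)
c=cv2.resize(t[v-30:v+30,max(u-40,0):u+40],(640,480),interpolation=cv2.INTER_CUBIC)
cv2.imwrite('pics/crop9.png',cv2.resize(np.vstack([b,c]),(400,600))[:,:,::-1])
h=cv2.cvtColor(t,cv2.COLOR_RGB2HSV);m=(h[...,0]<18)&(h[...,1]>150)&(h[...,2]>150)
print(u,v,x,y)
k=np.zeros(m.shape,np.uint8);k[v-25:v+25,u-30:u+30]=((h[...,1]<50)&(h[...,2]>150))[v-25:v+25,u-30:u+30]
k=cv2.morphologyEx(k,cv2.MORPH_OPEN,np.ones((3,3)))
N,l,s,_=cv2.connectedComponentsWithStats(k);i=1+s[1:,4].argmax()
cs,_=cv2.findContours((l==i).astype(np.uint8),0,2);p=cv2.minAreaRect(np.vstack(cs));print(p,onz('top',*p[0],.08))
E
```

```text
t 19.4833 tcp [ 0.4685 -0.4501  0.2169] shift mm [144.2 -84.7 129.8] tool z [ 0.0016 -0.0049 -1.    ] yaw 28.23 force tool [ 0.05 -0.19 -1.02] mom [0.03  0.038 0.   ] gap mm 69.7534724637653
419 187 261 258
((411.9273986816406, 191.14730834960938), (40.17400360107422, 42.54253387451172), 59.931419372558594) [ 0.54711681 -0.28897083  0.08      ]
```

View pics/crop9.png

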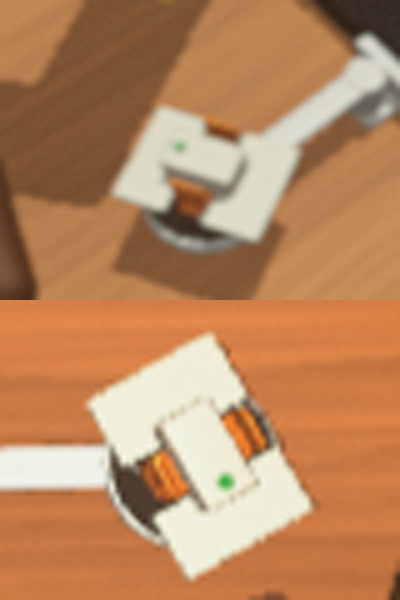

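The last crop shows the cover standing level on the pad. In the top view its tab midpoint at (204,452) is within about 3 mm of the projected pad centre (200,450), and the gripper is clear.

```bash
python3 -c "
from station import manip
print(manip.sign_off())"
```

```text
the job is handed in; nothing more can be done
None
```

The cover is off the hub and standing upright on the middle of the swing arm's pad. The job was handed in at about 19.5 s of the 45 s allowed.

**What I did:** I pressed both tabs and slid the cover about 26 mm until it met its stop, at about 4 N. I lifted it straight out and lowered it onto the pad while still held. It touched down at the predicted height with about 5 N, and I released it slowly and moved away.

**Last checks:**
- **Upright and centred:** in both pictures the cover looks level. The midpoint between its tabs is within about 3 mm of the pad's centre.
- **Arm clear:** the gripper is well away and the force reading is near zero.
- **Swing arm and other things:** I steered clear of them and nothing looked moved in the crops I viewed, but I did not measure their positions.

**What went wrong or disagreed:**
- **Lost grip on the first slide:** I relaxed the tabs too early, so the fingers slipped along them after about 2.5 mm of slide. I reseated the fingers and kept the tabs pressed for the rest; forces stayed low.
- **Outline check:** an automatic check of the cover's outline at the end came out about 20 mm off centre. It had taken in part of the white swing arm, so I relied on the tabs instead.

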